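Shut and clamp the instrument steriliser

TASK

Get the loaded bench steriliser ready to run: press the free edge of its open lid down until the spring catch snaps over it, then tighten the clamp knob on the lid clockwise until its ratchet slips and clicks. Stop as soon as it clicks (one to three clicks, no more), leave it tight, and leave the other things on the bench where they stand.

Things in the scene. Friction and masses are not known exactly. Their poses are not given: they have to be found in the camera images.
- chamber: The steriliser's fixed steel chamber, an open box 170 (x) by 160 (y) by 90 mm high, at varying places and yaw (up to 0.5 rad). Origin at the centre of its underside, on the bench; its -x side is the front, which faces the robot and carries the spring catch in the middle; the lid's hinge runs along its +x (back) upper edge, parallel to its y.
- lid_hinge (a point): Middle of the lid's hinge axis, at the chamber's back upper edge: 85 mm behind the chamber's centre and 90 mm above the bench. The point turns with the lid: its -x points along the lid towards the free edge, z out of the lid's outer face, y along the hinge axis.
- lid_tab (a point): Middle of the upper face of the black press tab (30 mm by 70 mm, 10 mm thick) that juts out of the middle of the lid's free edge. In the lid's frame it lies 188 mm from the hinge axis along -x and 14 mm out along z. The tab covers 170 to 200 mm from the hinge axis. Same axes as lid_hinge.
- lid (a joint): Opening angle of the lid (rad): 0 shut, level and latched. At the start it stands open by 0.5 to 0.85 on a stiff hinge and stays wherever it is left. At about 0.08 its tongue, under the tab, lands on the catch; going on takes about 10 to 20 N straight down on the tab. The catch then gives way and the lid snaps to 0 and is held there. The lid plate is 14 mm thick.
- knob_top (a point): Middle of the top of the clamp knob's grip bar. The knob sits on the middle of the lid (85 mm from the hinge axis) and rides with it: a ribbed round skirt 70 mm across, its top 23 mm above the lid, and on it a straight upright grip bar 62 mm long (the point's x), 16 mm wide (y), 32 mm tall. z points up along the knob's axis; with the lid shut the bar's top is 159 mm above the bench.
- knob (a joint): How far the knob has slipped on its screw through the ratchet (rad, clockwise positive): about 0 until it slips; each click adds 0.524, and a knob let go between clicks springs to a multiple of that. Turning takes about 0.12 to 0.16 N m while loose and about 0.4 N m to slip; the torque falls away as it clicks over, then rises again. Turned anticlockwise, it unscrews the clamp.
- seal (a joint): How far the gasket is squeezed by the clamp screw: 0 while loose, 0.6 when tight; it moves only in the last 0.6 rad of the screw's turn, falls back by up to 0.2 as the ratchet clicks over, and stays when let go. The screw starts about 1.3 to 2.9 rad short of tight (nothing shows how much) and the grip bar at any angle, so the knob takes a few grasps of up to about 1.3 rad each.
- clear_bottle: Bystander: clear plastic bottle, 54 mm across, 110 mm tall, near the chamber's +y side. Origin under its centre.
- tape_roll: Bystander: roll of tape standing on its end, 68 mm across, 50 mm tall, near the chamber's -y side. Origin under its centre.
- steel_dish: Bystander: steel dish 90 by 170 by 30 mm, behind the chamber. Origin under its centre.
- amber_bottle: Bystander: brown glass bottle, 68 mm across, 150 mm tall, on the robot's right. Origin under its centre.
- wash_bottle: Bystander: white bottle, 72 mm across, 160 mm tall, on the robot's left. Origin under its centre.
- instrument_cup: Bystander: steel cup with instruments, 80 mm across, 175 mm tall, on the robot's left. Origin under its centre.
There are look-alikes about, which are no part of the job. Leave any blue or yellow look-alike of the chamber alone.

How it is judged:
By the outcome, as a careful person would: the job done as asked, in the order asked, and still so for the second after the job is handed in, with the robot touching nothing.
It also fails if it takes over 72 s, if anything falls off the work surface, if the arm or the gripper's body presses on something with over 40 N, if the wrist force passes 120 N, or if a joint passes its speed limit or range.

ROBOT

A 7-joint arm with a two-finger parallel gripper is mounted at the origin on the work surface. World frame = base frame: x ahead of the robot, y to its left, z up, the work surface at z = 0. Lengths are in m, angles in rad, forces in N, time in s.
With the tool pointing down it reaches from about 0.425 to 0.825 m from the base axis. Payload 3.6 kg.
Tool frame: the origin (TCP) lies where the fingers leave the gripper's body, on its centre line; the fingertips stand 73 mm ahead of it and the grasp point (between the pads) lies 54 mm ahead of it; z points along the fingers, y is the line along which they close (so a half turn about z gives the same grasp; the last joint's range is limited). The gripper opens to 85 mm and grips with 20 to 120 N. Pads are 22 mm wide; open, the fingers measure 114 mm over their backs; the gripper's body (76 mm by 85 mm) begins 54 mm behind the grasp point. The pads swing forward as they close: fully open they stand 13 mm farther back than shut.
Start: joints at [-1.143, 0.615, -0.013, 1.423, 0.008, 1.103, -0.04], TCP at [0.286, 0.584, 0.304] pointing down, gripper open.
Joint ranges: [-3.12, 3.12], [-0.3, 2.06], [-1.34, 1.32], [0.26, 2.42], [-1.36, 4.5], [0.01, 1.98], [-2.84, 2.84]. Speed limits (rad/s): [2.79, 2.79, 3.14, 3.14, 3.14, 3.14, 3.14].

INTERFACE

Orientations are given as a unit quaternion [x, y, z, w].
In Python, from station import arm, snapshot, camera_info, ticket gives the robot as it stands. Calls block until the motion is done:
- arm.movep(position, orientation): joint-space move of the TCP to a pose.
- arm.line_to(position, velocity=0.15, ori=None): straight line of the TCP; ori=None keeps the orientation; velocity is the mean speed in m/s.
- arm.move_j(angles): joint-space move.
- arm.move_gripper(opening, effort=None): opening from 0.0 (shut) to 1.0 (fully open); effort is the grip in N (None keeps the last); returns when the fingers have stopped.
- arm.pause(seconds).
- arm.ik(position, orientation): joint angles nearest the present ones, or None.
- snapshot(name): name is "scene" or "top"; returns the picture (400x640x3 uint8, blue, green, red); there is no depth.
- camera_info(name): a dict with "fx", "fy", "cx", "cy" (pixels), "R" (3x3) and "t" (3): a world point X has camera coordinates R X + t. Camera axes: x right, y down, z forward; pixel columns grow to the right and rows downward; lengths in m; the calibration is good to about 2 mm. A picture is of the moment at which its call begins. camera_info takes no time and is no camera call.
A pose or a line that the arm cannot do raises arm.MotionError and nothing moves.
- ticket.finish_job(): hands the job in; it is judged then, once.
Readings, each from a call of its own:
- arm.read_time(): time.
- arm.read_joint_positions(): joint angles.
- arm.read_dq(): joint speeds.
- arm.read_effort(): joint torques, N m.
- arm.read_tool_pos(): TCP position.
- arm.read_eef_rot(): TCP orientation.
- arm.read_ft_force(): force on the tool from outside, world axes, zero at the start.
- arm.read_wrist_torque(): the same for the moment, N m.
- arm.read_opening(): opening from 0.0 (shut) to 1.0 (fully open).
- arm.read_finger_force(): force on a finger pad.
Only numpy, scipy, OpenCV 4.12 (cv2) and the standard library are available. Lean on these libraries where they do the work, as an engineer would, in place of code of your own. Each camera call takes 0.05 s, during which the arm holds its last target. There are 200 camera calls.

## Working session

There is one attempt and no reset: what is moved stays moved. The work goes in short steps, each a Python script; the robot and the scene stay as the last script left them, time stands still between calls to the robot, and variables do not carry over. Pictures are saved under pics/ and viewed, at most 10 in all, crops included, and the job is handed in when it is done.

```bash
mkdir -p pics; python3 - <<'E'
from station import *
import cv2
for n in("scene","top"):
    im=snapshot(n); cv2.imwrite(f"pics/{n}0.png",im); c=camera_info(n); print(n,c)
print(arm.read_time(),arm.read_tool_pos(),arm.read_eef_rot())
E
```

```text
scene {'fx': 517.2801415089283, 'fy': 517.2801415089283, 'cx': 321.82255272339506, 'cy': 194.87656508926761, 'R': array([[ 0.51008264,  0.86010358, -0.00612615],
       [ 0.56311806, -0.33932283, -0.75349722],
       [-0.6501644 ,  0.38089611, -0.65742255]]), 't': array([-0.28638367, -0.19463667,  2.24543034])}
top {'fx': 392.98571259049385, 'fy': 392.98571259049385, 'cx': 316.2784608018585, 'cy': 197.7815178917946, 'R': array([[ 0.00795864, -0.99977301, -0.01976313],
       [-0.99074924, -0.00520621, -0.13560544],
       [ 0.13547177,  0.02065954, -0.99056579]]), 't': array([0.00858082, 0.53029187, 1.22791987])}
0.1 [0.28527688 0.58345889 0.30284472] [ 2.25416054e-01  9.74261867e-01 -1.16193263e-03 -2.56702836e-04]
```

View pics/scene0.png

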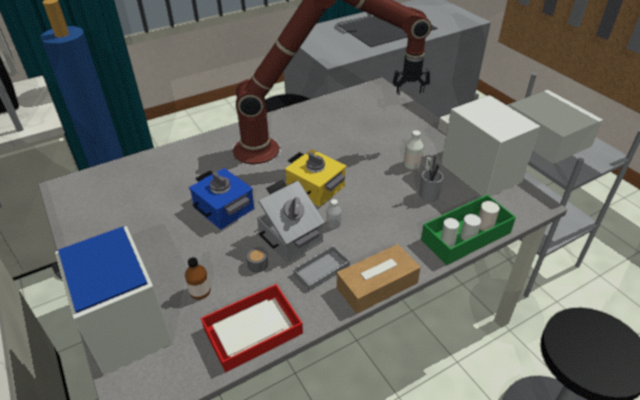

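View pics/top0.png

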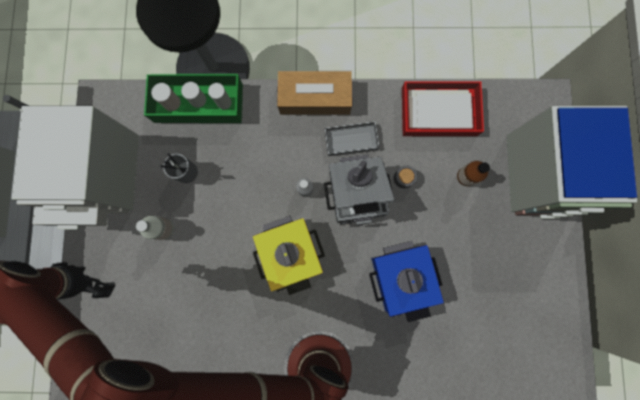

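Three candidates (top view): blue (410,280) and yellow (288,255), both already shut, and the steel one with the open lid at (360,185). The steel one is the steriliser, since it's grey and open and has the dish behind it, the bottle on its +y side and the tape on its -y side. I'll enlarge it to confirm.

```bash
python3 - <<'E'
import cv2,numpy as np
a=cv2.imread("pics/top0.png")[110:235,285:435]; b=cv2.imread("pics/scene0.png")[170:275,240:360]
a=cv2.resize(a,None,fx=4,fy=4,interpolation=cv2.INTER_CUBIC)   # 600x500
b=cv2.resize(b,None,fx=5,fy=5,interpolation=cv2.INTER_CUBIC)   # 600x525
cv2.imwrite("pics/ca.png",a);cv2.imwrite("pics/cb.png",b)
E
```

```text
(no output)
```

View pics/ca.png

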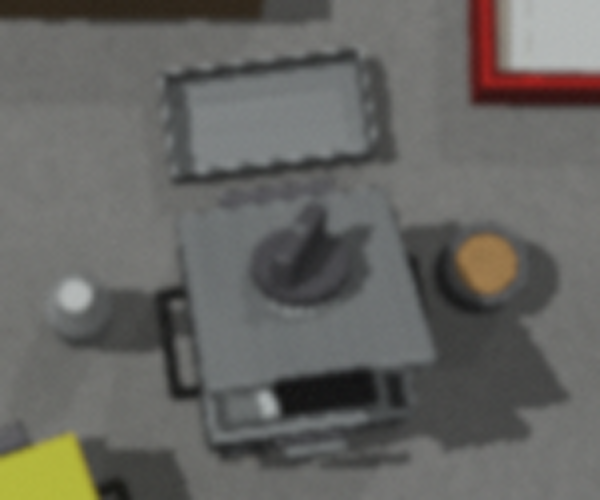

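View pics/cb.png

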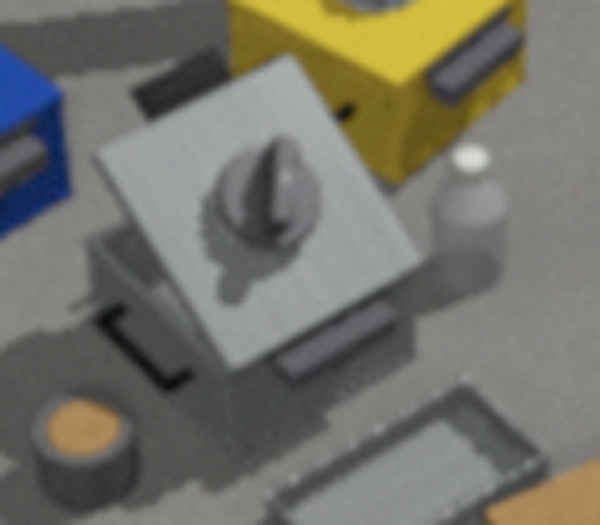

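The crops confirm it: a steel chamber with a black tab on the raised free edge. The lid's corners are clear in both views, so I'll fit the pose to them.

```bash
cat > geo.py <<'E'
import numpy as np
from station import camera_info
from scipy.spatial.transform import Rotation as Ro
def proj(n,X):
    c=camera_info(n); p=np.atleast_2d(X)@c["R"].T+c["t"]
    return p[:,:2]/p[:,2:]*[c["fx"],c["fy"]]+[c["cx"],c["cy"]]
def lidpt(p,L):   # p=[x,y,yaw,open]; L in lid frame
    x,y,w,a=p
    h=np.array([x,y,0])+Ro.from_euler('z',w).apply([.085,0,.09])
    return h+(Ro.from_euler('z',w)*Ro.from_euler('y',a)).apply(L)
E
python3 - <<'E'
from geo import *
from scipy.optimize import least_squares
tc=np.array([[180,213],[385,190],[435,362],[203,392]])/4+[285,110]
sc=np.array([[422,258],[235,368],[97,150],[287,55]])/5+[240,170]
def f(q):
    p=q[:4];s,b,e=q[4:7]
    L=[[b,s,.014],[b,-s,.014],[-e,-s,.014],[-e,s,.014]]
    X=lidpt(p,L)
    return np.r_[(proj("top",X)-tc).ravel(),(proj("scene",X)-sc).ravel(),(q[4:]-[.08,0,.17])*300]
r=least_squares(f,[.6,-.1,0,.6,.08,0,.17]); print(r.x.round(4)); print(r.fun.round(1))
p=r.x[:4]; print("tab",lidpt(p,[-.188,0,.014]),"knobtop shut",lidpt(np.r_[p[:3],0],[-.085,0,.069]))
for n,o,k in(("top",[285,110],4),("scene",[240,170],5)):
    print(n,"tab",((proj(n,lidpt(p,[[-.2,.035,.014],[-.2,-.035,.014]]))-o)*k).round(),
     "bar centre",((proj(n,lidpt(p,[-.085,0,.069]))-o)*k).round())
E
```

```text
[ 5.472e-01 -1.202e-01  1.338e-01  5.251e-01  8.010e-02  4.000e-04
  1.705e-01]
[-0.7  0.3 -0.4 -0.6 -0.8  0.   0.8 -0.2 -0.   0.3 -1.  -0.3 -0.6  0.1
  0.3 -0.1  0.   0.1  0.1]
tab [ 0.47713032 -0.12966183  0.19635281] knobtop shut [ 0.54715605 -0.12023845  0.159     ]
top tab [[276. 417.]
 [377. 404.]] bar centre [[299. 235.]]
scene tab [[213.  45.]
 [128.  87.]] bar centre [[282. 175.]]
```

```bash
cat >> geo.py <<'E'
from station import arm
P=np.array([.5472,-.1202,.1338,.5251])
def down(th):  # tool x at world heading th, tool z down
    return (Ro.from_euler('z',th)*Ro.from_euler('x',np.pi)).as_quat()
def tabtcp(a,lift=0): return lidpt(np.r_[P[:3],a],[-.187,0,.014])+[0,0,.073+lift]
E
python3 - <<'E'
from geo import *
import cv2
from station import snapshot
arm.move_gripper(0.0,40)
q=[arm.ik(tabtcp(P[3],.05),down(P[2]+k)) for k in(0,np.pi)]; print(q)
k=[0,np.pi][int(q[0] is None or (q[1] is not None and abs(q[1][6])<abs(q[0][6])))]
o=down(P[2]+k)
arm.movep(tabtcp(P[3],.05),o)
print(k,arm.read_time(),arm.read_tool_pos()-tabtcp(P[3],.05),arm.read_ft_force())
f0=np.array(arm.read_ft_force())
for d in np.arange(.04,-.03,-.006):
    arm.line_to(tabtcp(P[3],d),.05); f=np.array(arm.read_ft_force())-f0
    if f[2]>2: break
print("contact",d,f,arm.read_time())
cv2.imwrite("pics/t1.png",cv2.resize(snapshot("top")[110:260,285:435],None,fx=3,fy=3))
E
```

```text
[array([-0.38626415,  0.48190907,  0.90974961,  1.85571617, -0.44334023,
        1.02143521, -0.72980195]), array([ 0.06558259,  0.36375445,  0.21441187,  1.84350607, -0.09360192,
        0.94405338,  2.02595159])]
0 3.4833 [ 0.00052785  0.00108591 -0.00022201] [ 0.25826623 -0.00921888 -1.1558966 ]
contact 0.04 [-1.17343712  0.24039804  2.33029613] 3.8333
```

View pics/t1.png

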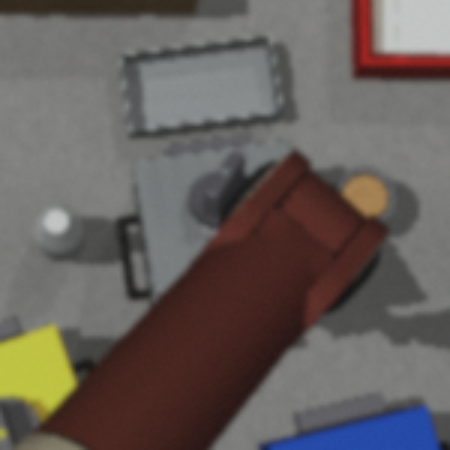

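The wrist is over the tab, and lid and knob are unchanged. The 2 N reading was motion noise, since I'm still 40 mm up. Next I'll follow the tab's arc down while checking force.

```bash
python3 - <<'E'
from geo import *
import cv2
from station import snapshot
arm.pause(.2); f0=np.array(arm.read_ft_force())
def go(a,l,v=.08):
    arm.line_to(tabtcp(a,l),v); f=np.array(arm.read_ft_force())-f0
    print(round(a,3),round(l,3),f.round(1),(arm.read_tool_pos()[2]-.073).round(4),round(arm.read_time(),2)); return f
go(P[3],.01)
for a in np.arange(P[3],.09,-.06): 
    if np.linalg.norm(go(a,0))>45: break
else:
    for a in np.arange(.08,-.025,-.01):
        f=go(a,0,.03)
        if np.linalg.norm(f)>45: break
arm.pause(.2);print(arm.read_tool_pos()-[0,0,.073],arm.read_ft_force())
E
```

```text
0.525 0.01 [ 1.6 -0.7 -1.4] 0.2057 4.61
0.525 0 [ 0.9 -0.4 -0.1] 0.1957 4.88
0.465 0 [ 0.9 -0.4 -0.7] 0.1862 5.17
0.405 0 [ 0.3 -0.5 -0.1] 0.1764 5.47
0.345 0 [ 0.7 -1.1 -0.4] 0.1662 5.76
0.285 0 [ 1.3 -0.6 -0.6] 0.1558 6.05
0.225 0 [ 1.   0.1 -0.6] 0.1452 6.34
0.165 0 [ 0.9 -1.1  0.2] 0.1344 6.63
0.105 0 [ 0.4 -0.4 -0. ] 0.1234 6.92
0.08 0 [ 0.4 -0.3 -0.4] 0.1189 7.23
0.07 0 [-0.9  1.3  9.7] 0.1182 7.48
0.06 0 [-4.2  3.1 23. ] 0.1178 7.73
0.05 0 [-1.8  1.3 14.2] 0.1152 7.98
0.04 0 [-0.4  1.2  6.8] 0.1124 8.23
0.03 0 [-0.1 -0.3  4.2] 0.11 8.48
0.02 0 [1.4 0.4 1. ] 0.1075 8.73
0.01 0 [0.3 0.6 0.3] 0.1055 8.98
0.0 0 [ 0.1  0.  -0.9] 0.1038 9.23
-0.01 0 [-0.1  0.8 12.4] 0.1034 9.48
-0.02 0 [-4.1  4.1 26.8] 0.1032 9.73
[ 0.44592719 -0.13414783  0.10322051] [-5.84287219  4.46721601 28.19581525]
```

The force profile matches the catch: it peaked at 23 N, gave way, then met the lid's hard stop at 0.104 m. I'll lift clear and look at the knob.

```bash
python3 - <<'E'
from geo import *
import cv2
from station import snapshot
arm.line_to(tabtcp(0,.12),.25)
arm.move_j([-0.75,0.615,-0.013,1.423,0.008,1.103,-0.04])
arm.move_gripper(1.0,60)
t=snapshot("top");s=snapshot("scene");cv2.imwrite("pics/t2.png",t);cv2.imwrite("pics/s2.png",s)
a=cv2.resize(t[150:225,320:400],None,fx=5,fy=5,interpolation=cv2.INTER_CUBIC)
b=cv2.resize(s[175:255,250:330],None,fx=4.6875,fy=4.6875,interpolation=cv2.INTER_CUBIC)
cv2.imwrite("pics/c2.png",np.hstack([a,b]))
K=lidpt(np.r_[P[:3],0],[-.085,0,.069]);print(arm.read_time(),arm.read_tool_pos())
print((proj("top",K)-[320,150])*5,(proj("scene",K)-[250,175])*4.6875)
print((proj("top",lidpt(np.r_[P[:3],0],[[-.17,.08,.014],[-.17,-.08,.014]]))-[320,150])*5)
E
```

```text
13.4917 [0.4871753  0.43065953 0.30395952]
[[204.99939379 182.50678243]] [[181.05649121 141.24143109]]
[[ 84.79958326 352.24652908]
 [348.05524923 318.57911269]]
```

View pics/c2.png

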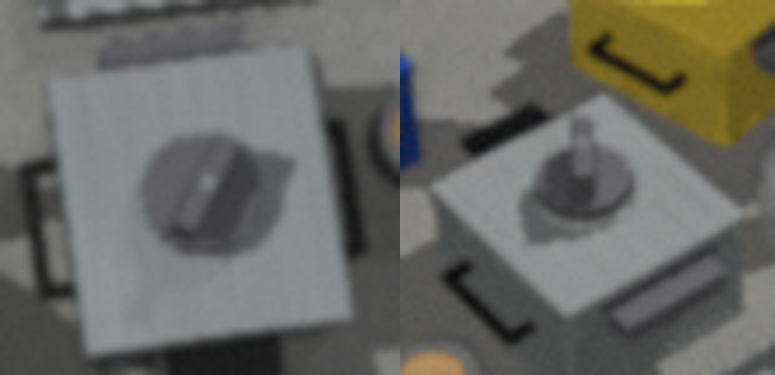

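The lid is shut: its corners match the prediction at angle 0 in the left crop. The bar runs from (185,228) to (222,143), a heading of about -0.48 rad, and the scene view agrees because it sees the bar almost end-on. I'll check how far IK allows a turn, then grasp.

```bash
cat >> geo.py <<'E'
K=lidpt(np.r_[P[:3],0],[-.085,0,0]); K[2]=.204
E
python3 - <<'E'
from geo import *
th0=-.48+np.pi
for th in (th0,th0-1,th0-2,th0-3,th0-3.6):
    q=arm.ik(K,down(th)); print(round(th,2),None if q is None else q.round(2))
arm.movep(K+[0,0,.08],down(th0)); arm.pause(.1)
f0,m0=np.array(arm.read_ft_force()),np.array(arm.read_wrist_torque())
arm.line_to(K,.12)
print("down",np.array(arm.read_ft_force())-f0)
arm.move_gripper(0.0,100); arm.pause(.2)
print("grip",arm.read_opening(),arm.read_finger_force(),np.array(arm.read_ft_force())-f0,np.array(arm.read_wrist_torque())-m0,m0,f0)
print(arm.read_tool_pos(),K,Ro.from_quat(arm.read_eef_rot()).as_matrix()[:,0],arm.read_joint_positions().round(2),arm.read_time())
E
```

```text
2.66 [ 0.2   0.59 -0.04  1.8   0.03  0.74  1.23]
1.66 [ 0.06  0.6   0.18  1.81 -0.15  0.75  0.41]
0.66 [-0.08  0.63  0.41  1.81 -0.34  0.77 -0.4 ]
-0.34 [-0.21  0.67  0.62  1.82 -0.51  0.82 -1.24]
-0.94 [-0.44  0.88  1.13  1.82 -0.91  1.07 -1.46]
down [-0.65545112 -0.63750896 -0.06146915]
grip 0.16810373613996601 97.63697147369385 [-2.52676145 -0.56982482  5.6095402 ] [-0.16723918  0.39655858 -0.0492305 ] [0.03281438 0.00138918 0.01517942] [ 0.6254744   0.52975845 -0.03561153]
[ 0.54716716 -0.12044972  0.20439968] [ 0.5472 -0.1202  0.204 ] [-8.86906236e-01  4.61949395e-01 -2.93372219e-04] [ 0.18  0.59  0.    1.8  -0.    0.74  1.27] 17.2583
```

The bar is firmly gripped (opening 0.168, about 14 mm). Now I'll turn clockwise while watching the wrist moment.

```bash
python3 - <<'E'
from geo import *
def head():
    r=Ro.from_quat(arm.read_eef_rot()).as_matrix()[:,0]; return np.arctan2(r[1],r[0])
th0=-.48+np.pi; th=th0
while th>th0-1.3:
    th-=.1; arm.line_to(K,.1,ori=down(th))
    m=np.array(arm.read_wrist_torque());f=np.array(arm.read_ft_force())
    print(round(th0-th,2),round(th-head(),3),m.round(2),f.round(1),round(arm.read_time(),2))
    if abs(m[2])>.3: break
E
```

```text
0.1 0.0 [-0.06  0.4   0.09] [-2.  -0.9  5.6] 17.51
0.2 0.0 [-0.13  0.42 -0.  ] [-1.2 -0.6  4.8] 17.76
0.3 0.0 [-0.12  0.39  0.03] [-1.9 -0.2  5.5] 18.01
0.4 0.0 [-0.04  0.31  0.04] [-1.8 -0.6  3.9] 18.26
0.5 0.0 [-0.06  0.39  0.03] [-1.9 -0.7  5.3] 18.51
0.6 0.0 [-0.1   0.38  0.09] [-1.8 -1.   5. ] 18.76
0.7 0.0 [-0.09  0.36  0.02] [-0.3 -0.7  5.3] 19.01
0.8 0.0 [-0.1   0.32  0.04] [-1.9 -0.4  5.3] 19.26
0.9 -0.0 [-0.09  0.36  0.06] [-1.5 -0.7  5.6] 19.51
1.0 -0.0 [-0.12  0.33  0.07] [-1.7  0.3  5. ] 19.76
1.1 -0.0 [-0.08  0.33  0.04] [-1.7 -0.9  5.1] 20.01
1.2 -0.0 [-0.09  0.42  0.02] [-1.9 -1.   7. ] 20.26
1.3 -0.0 [-0.09  0.34  0.03] [-2.  -0.1  5.6] 20.51
```

```bash
cat >> geo.py <<'E'
def turn(th,end,step,stop):
    th0=-.48+np.pi; n=0; log=[]
    while th>end+1e-6:
        th-=step; arm.line_to(K,.1,ori=down(th))
        m=np.mean([arm.read_wrist_torque() for _ in range(8)],0)
        log.append(m[2]); print(round(th0-th,2),m.round(3),round(float(arm.read_time()),2))
        if stop(log): break
    return th
E
python3 - <<'E'
from geo import *
th0=-.48+np.pi
turn(th0-1.3,th0-1.8,.05,lambda l:l[-1]>.25)
E
```

```text
1.35 [-0.054  0.36   0.05 ] 20.76
1.4 [-0.152  0.365  0.054] 21.01
1.45 [-0.087  0.345  0.102] 21.26
1.5 [-0.049  0.347  0.095] 21.51
1.55 [-0.048  0.317  0.096] 21.76
1.6 [-0.066  0.317  0.136] 22.01
1.65 [-0.127  0.305  0.071] 22.26
1.7 [-0.108  0.298  0.132] 22.51
1.75 [-0.145  0.342  0.085] 22.76
1.8 [-0.105  0.368  0.141] 23.01
```

The moment is climbing from 0.04 to about 0.13, so the gasket is being squeezed. I'll continue in small steps and stop at the drop.

```bash
python3 - <<'E'
from geo import *
th0=-.48+np.pi
turn(th0-1.8,th0-2.6,.04,lambda l:max(l)>.25 and l[-1]<max(l)-.12)
E
```

```text
1.84 [-0.127  0.364  0.17 ] 23.26
1.88 [-0.096  0.416  0.068] 23.51
1.92 [-0.047  0.327  0.176] 23.76
1.96 [-0.031  0.376  0.158] 24.01
2.0 [-0.122  0.33   0.285] 24.26
2.04 [-0.114  0.337  0.287] 24.51
2.08 [-0.104  0.359  0.435] 24.76
2.12 [-0.054  0.29  -0.035] 25.01
```

It clicked at 2.12 rad: the moment fell from 0.435 to -0.035. I'll go on gently until the moment has recovered but is short of a second slip, so the click completes and the seal is tight again.

```bash
python3 - <<'E'
from geo import *
th0=-.48+np.pi
turn(th0-2.12,th0-2.48,.04,lambda l:l[-1]>.22)
E
```

```text
2.16 [-0.045  0.302 -0.062] 25.26
2.2 [-0.096  0.312  0.036] 25.51
2.24 [-0.115  0.437 -0.006] 25.76
2.28 [-0.179  0.355  0.06 ] 26.01
2.32 [-0.136  0.347  0.133] 26.26
2.36 [-0.16   0.345  0.118] 26.51
2.4 [-0.106  0.37   0.233] 26.76
```

```bash
python3 - <<'E'
from geo import *
th0=-.48+np.pi
turn(th0-2.4,th0-2.58,.03,lambda l:l[-1]>.33 or l[-1]<.05)
E
```

```text
2.43 [-0.122  0.369  0.273] 27.01
2.46 [-0.185  0.37   0.307] 27.26
2.49 [-0.16   0.359  0.223] 27.51
2.52 [0.014 0.301 0.112] 27.76
2.55 [-0.092  0.393 -0.09 ] 28.01
```

The second slip came at about 2.5 rad; the moment crested at only about 0.31 and then fell below zero. That makes two clicks, still within the limit. I'll finish this one, stop early on the rising side, and release.

```bash
python3 - <<'E'
from geo import *
th0=-.48+np.pi
turn(th0-2.55,th0-2.75,.025,lambda l:len(l)>3 and (np.mean(l[-2:])>.14 or l[-1]>.2))
E
```

```text
2.57 [-0.133  0.366 -0.082] 28.26
2.6 [-0.115  0.311 -0.031] 28.51
2.62 [-0.104  0.347  0.021] 28.76
2.65 [-0.087  0.341  0.021] 29.01
2.67 [-0.111  0.387  0.1  ] 29.26
2.7 [-0.107  0.304  0.125] 29.51
2.72 [-0.167  0.351  0.094] 29.76
2.75 [-0.152  0.322  0.105] 30.01
```

The click is complete and the moment is on the rising side, around 0.1 N m. Releasing, lifting and checking.

```bash
python3 - <<'E'
from geo import *
import cv2
from station import snapshot
arm.move_gripper(1.0); arm.pause(.2); print(arm.read_opening(),arm.read_wrist_torque())
arm.line_to(K+[0,0,.1],.2)
arm.move_j([-0.75,0.615,-0.013,1.423,0.008,1.103,-0.04])
t=snapshot("top");s=snapshot("scene")
a=cv2.resize(t[100:235,280:430],None,fx=2.667,fy=2.667,interpolation=cv2.INTER_CUBIC)
b=cv2.resize(t[150:225,320:400],None,fx=4.8,fy=4.8,interpolation=cv2.INTER_CUBIC)
cv2.imwrite("pics/c3.png",np.hstack([a[:360],b[:360]]))
for n,i in(("t2",t),("s2",s)):
    d=cv2.absdiff(cv2.GaussianBlur(cv2.imread(f"pics/{n}.png"),(5,5),0),cv2.GaussianBlur(i,(5,5),0)).max(2)>25
    k=cv2.connectedComponentsWithStats(d.astype(np.uint8))[2][1:]; print(n,k[k[:,4]>8])
print(arm.read_time())
E
```

```text
1.0012524536514806 [ 0.05485717 -0.03385949 -0.02002906]
t2 [[376 182   3   4   9]
 [ 64 184  11  21  64]
 [ 81 211  12  14  48]]
s2 [[283 201   4   7  24]
 [292 212   3   5  13]]
33.6417
```

View pics/c3.png

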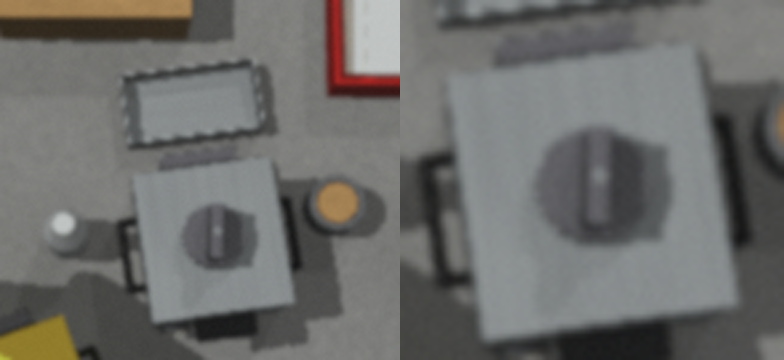

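The lid is shut and the bar has moved clockwise to a heading of about 0. The frame comparison shows no bystander near the chamber has moved; the only other change is two small patches at the far left of the top view, where the arm did not reach anything. Handing in.

```bash
python3 -c "
from station import ticket
print(ticket.finish_job())"
```

```text
the job is handed in; nothing more can be done
None
```

I handed the job in at about 34 s: the lid is latched, and the knob is tightened through two ratchet clicks, judging by wrist torque. I turned past the first click to bring the torque back up and that set off the second. I couldn't measure the seal directly. Nothing else near the chamber moved.

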